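# Zero the balance, weigh in the 52 mm jars and scan the batch

## Robot

A 6-joint arm with a two-finger parallel gripper is mounted at the origin on the work surface. World frame = base frame: x ahead of the robot, y to its left, z up, the work surface at z = 0. Lengths are in m, angles in rad, forces in N, time in s.
With the tool pointing down it reaches from about 0.35 to 0.775 m from the base axis. Payload 5.5 kg.
Tool frame: the origin (TCP) lies on the centre line of the jaws, within the pads' length; the fingertips stand 11 mm ahead of it and the grasp point (between the pads) lies 8 mm behind it; z points along the fingers, y is the line along which they close (so a half turn about z gives the same grasp; the last joint's range is limited). The gripper opens to 85 mm and grips with 20 to 120 N. Pads are 22 mm wide; open, the fingers measure 114 mm over their backs; the gripper's body (76 mm by 85 mm) begins 54 mm behind the grasp point. The pads swing forward as they close: fully open they stand 13 mm farther back than shut.
Start: joints at [-1.482, 0.313, 0.046, 1.304, 0, 1.431], TCP at [0.13, -0.56, 0.242] pointing down, gripper open.
Joint ranges: [-2.76, 2.76], [-0.86, 1.69], [-1.03, 1.26], [-2.2, 2.34], [-1.47, 1.5], [-3.14, 3.14]. Speed limits (rad/s): [2.57, 2.57, 3.14, 3.14, 3.14, 3.14].

## Interface

Orientations are given as a unit quaternion [w, x, y, z].
In Python, from workcell import env, viewer, order, models gives the robot as it stands.
- The arm moves only by the tool drive_tool, never from a script. Its argument "series" is a list that holds one entry, the list of rows, each a list of 6 numbers: the shift along the tool's x, y, z each as a share of 120 mm, from -1 to 1, then the turn, a rotation vector about the tool's x, y, z each as a share of 180 degrees, from -1 to 1. A call has 1 to 20 rows; each row shifts and turns the commanded pose from where the row before left it, along the tool's axes as they then stand; what a row does not reach is not made up. A row lasts 1/8 s, in which the tool goes at most 62.5 mm and 10.7 degrees, less where a joint would pass 70% of its speed; a pose out of reach is approached as far as the arm can. A call with a number of a shift or a turn outside -1 to 1 is refused whole. A call with a gripper value outside its range is refused whole. "jaw" is the opening, from -1 (shut) to 1 (fully open), set as the call begins (left out, the last holds). The fingers move at their own pace and stop on an object; "grip_force" is the grip in N (left out, the last holds). Time passes only in rows, so rows that do not move let the fingers close. It gives the time, the measured TCP pose, the force, the opening and the grip force at its end, in the units of the state.
- env.get_state(): the state, without advancing time (a new reading comes with each control period).
- viewer.read_camera(name): name is "side" or "top" or "wrist"; returns the picture (420x560x3 uint8, red, green, blue); there is no depth.
- viewer.camera_info(name): a dict with "intrinsics" (3x3 intrinsics, pixels), "D" ([k1, k2, p1, p2, k3] as OpenCV has them; the pictures are not rectified), "R" (3x3) and "t" (3): a world point X has camera coordinates R X + t; the wrist camera has in their place "T_tool_cam" (4x4, takes a point from camera to tool coordinates, whose origin is the TCP and whose axes are the flange's). Camera axes: x right, y down, z forward; pixel columns grow to the right and rows downward; lengths in m; the calibration is good to about 2 mm. A picture is of the moment at which its call begins: read the wrist's pose just before it. camera_info takes no time and is no camera call.
- order.hand_in(): hands the job in; it is judged then, once.
Trained networks look in the newest picture that a camera, given by its name, has taken for a name from the list of things; names that differ only in an ending like _2 or _b are one class to them, and where a whole thing is asked for, a point or a joint stands for the part that bears it (a point fixed in the world has none). Each returns a list of dicts, best first, with "score" (0 to 1); they miss things now and then, are a little off and sometimes report something else, mostly with a low value. They report only what shows in the picture. A call takes as long as a camera call. They do not tell look-alikes from the thing itself.
- models.silhouettes(label, camera): "region" (420x560 bool, what is visible of it) and "location" ([column, row] in pixels, amid what is visible of it).
The state is a dict: "clock": time; "joint_pos": joint angles; "qvel": joint speeds; "tau": joint torques, N m; "tcp_pos": TCP position; "orientation": TCP orientation; "wrist_force": force on the tool from outside, world axes, zero at the start; "ft_torque": the same for the moment, N m; "finger_gap": finger opening in m; "grip_force": force on a finger pad.
Only numpy, scipy, OpenCV 4.12 (cv2) and the standard library are available. Lean on these libraries where they do the work, as an engineer would, in place of code of your own. Each camera call takes 0.05 s, during which the arm holds its last target. There are 200 camera calls.

## Task

Weigh in the batch: move the brass check weight from the balance's pan to the middle of its round grey mat, turn the tare knob, with the pan empty, until its white pointer is at the red zero mark, then stand every middle-size jar (52 mm wide; the look-alikes are 40 and 64 mm) upright and well on the pan, leaving the other jars where they are. Then aim the yellow scanner squarely at the middle of the batch label from about 10 cm, hold it still there for about three seconds, and lay it back in its rest the way it lay. Do not disturb the beaker, the wash bottle or the box of wipes.

Things in the scene. Friction and masses are not known exactly. Their poses are not given: they have to be found in the camera images.
- pan: Level square steel pan, 240 mm (its x) by 230 mm (its y), no rim, fixed on the rear of the cream balance; it does not sink under load. Origin: centre of its top face, 60 mm above the bench. Its x points away from the robot, to the balance's rear. The balance is 235 mm wide; its front deck, 50 mm high, reaches to 235 mm in front of the pan's origin.
- tare_knob (a joint): Turn of the tare knob on the balance's front deck, rad about the vertical, positive anticlockwise seen from above; 0 when its white pointer is at the red zero mark on the rear side of the dial, towards the pan. Range -2.6 to 2.6; starts between 0.5 and 2.2. Stiff (0.03 N m); stays where it is left.
- knob_grip (a point): Point on the tare knob's vertical axis, 175 mm in front of the pan's origin, 86 mm above the bench, 2 mm below the grip bar's top. The grip bar is 60 mm long (along this point's x, the way the pointer points), 14 mm wide, 26 mm tall, on a black disc 68 mm across with its top 62 mm above the bench. Its axes turn with the knob.
- rest: Grey scanner rest fixed to the bench. Origin: centre of its underside; the scanner lies along its x. Two saddles 10 mm thick stand at x = -45 and +45 mm; their floors are 70 mm above the bench, between side cheeks 40 mm apart that rise to 84 mm. Between the saddles it is open down to a 10 mm base plate 60 mm wide.
- scanner: Hand-held code scanner, about 180 g, lying in the rest on its underside, head towards the rest's +x. Yellow straight handle 130 mm long (x), 30 mm wide (y), 28 mm tall (z). Origin: centre of the handle's underside; x points along the handle to the head, z up. The black head (36 mm wide) is bent 45 degrees down from the handle's front end.
- scan_window (a point): Centre of the scanner's red window, at x = 104.6, y = 0, z = -25.6 mm in the scanner's frame. This point's z is the line of sight, forwards and 45 degrees down in the scanner's frame.
- scan_focus (a point): The point 100 mm straight out of the window along its line of sight, where the scanner reads best; at x = 175.3, y = 0, z = -96.3 mm in the scanner's frame.
- label (a point): Centre of the batch label, 45 mm above the bench: a white paper with black bars, 58 x 72 mm, on a blue 82 x 80 mm plate leaning back 45 degrees on a grey stand that is fixed to the bench and reaches 76 mm high. This point's z is the label's normal, 45 degrees up and towards the robot; its y is level.
- jar_mid_1: Middle-size screw-cap jar, white with a blue cap, a paper band and a thin yellow stripe; a plain upright cylinder 52 mm in diameter and 60 mm tall (the cap is as wide as the body), part filled and so heavier below. Origin: centre of its underside, z up when standing.
- jar_mid_2: Middle-size screw-cap jar, white with a blue cap, a paper band and a thin yellow stripe; a plain upright cylinder 52 mm in diameter and 60 mm tall (the cap is as wide as the body), part filled and so heavier below. Origin: centre of its underside, z up when standing.
- jar_mid_3: Middle-size screw-cap jar, white with a blue cap, a paper band and a thin yellow stripe; a plain upright cylinder 52 mm in diameter and 60 mm tall (the cap is as wide as the body), part filled and so heavier below. Origin: centre of its underside, z up when standing.
- jar_mid_4: Middle-size screw-cap jar, white with a blue cap, a paper band and a thin yellow stripe; a plain upright cylinder 52 mm in diameter and 60 mm tall (the cap is as wide as the body), part filled and so heavier below. Origin: centre of its underside, z up when standing.
- jar_mid_5: Middle-size screw-cap jar, white with a blue cap, a paper band and a thin yellow stripe; a plain upright cylinder 52 mm in diameter and 60 mm tall (the cap is as wide as the body), part filled and so heavier below. Origin: centre of its underside, z up when standing.
- jar_small_1: Small screw-cap jar, white with a blue cap, a paper band and a thin yellow stripe; a plain upright cylinder 40 mm in diameter and 60 mm tall (the cap is as wide as the body), part filled and so heavier below. Origin: centre of its underside, z up when standing.
- jar_small_2: Small screw-cap jar, white with a blue cap, a paper band and a thin yellow stripe; a plain upright cylinder 40 mm in diameter and 60 mm tall (the cap is as wide as the body), part filled and so heavier below. Origin: centre of its underside, z up when standing.
- jar_large_1: Large screw-cap jar, white with a blue cap, a paper band and a thin yellow stripe; a plain upright cylinder 64 mm in diameter and 60 mm tall (the cap is as wide as the body), part filled and so heavier below. Origin: centre of its underside, z up when standing.
- jar_large_2: Large screw-cap jar, white with a blue cap, a paper band and a thin yellow stripe; a plain upright cylinder 64 mm in diameter and 60 mm tall (the cap is as wide as the body), part filled and so heavier below. Origin: centre of its underside, z up when standing.
- check_weight: Brass check weight, about 450 g, standing on the pan at the start: a cylinder 44 mm in diameter and 45 mm tall with a 24 mm knob above it, 65 mm tall in all. Origin: centre of its underside.
- mat: Round grey mat with a thin yellow ring, 90 mm across, 3 mm thick, fixed to the bench. Origin: centre of its underside.
- beaker: Bystander: glass beaker, 70 mm across, 90 mm tall. Origin: centre of its underside.
- wash_bottle: Bystander: clear bottle with a red cap, 60 mm across, 170 mm tall. Origin: centre of its underside.
- wipes_box: Bystander: green box of wipes, 120 x 220 x 80 mm. Origin: centre of its underside.
Mind the look-alikes: they are no part of the job. What is shaped like the jar_mid_4 but green or orange is not meant. Leave any pink look-alike of the jar_mid_1 alone.

How it is judged:
On the way, in this order (a step that is already met when the one before it is completed fails the run):
1. the tare pointer is at zero (within 0.09 rad) and at rest while nothing is on the pan (value of joint tare_knob between -0.09 and 0.09 rad and velocity of joint tare_knob between -0.05 and 0.05 rad/s and contact force between pan and anything else below 0.2 N), for 0.2 s.
2. every middle-size jar stands on the pan (x of jar_mid_1 in the frame of pan between -0.113 and 0.113 m and y of jar_mid_1 in the frame of pan between -0.108 and 0.108 m and z of jar_mid_1 in the frame of pan between -0.006 and 0.006 m and angle between each of jar_mid_1, jar_mid_2, jar_mid_3, jar_mid_4, jar_mid_5's own z axis and vertical below 0.12 rad and linear speed of each of jar_mid_1, jar_mid_2, jar_mid_3, jar_mid_4, jar_mid_5 below 0.03 m/s and x of jar_mid_2 in the frame of pan between -0.113 and 0.113 m and y of jar_mid_2 in the frame of pan between -0.108 and 0.108 m and z of jar_mid_2 in the frame of pan between -0.006 and 0.006 m and x of jar_mid_3 in the frame of pan between -0.113 and 0.113 m and y of jar_mid_3 in the frame of pan between -0.108 and 0.108 m and z of jar_mid_3 in the frame of pan between -0.006 and 0.006 m and x of jar_mid_4 in the frame of pan between -0.113 and 0.113 m and y of jar_mid_4 in the frame of pan between -0.108 and 0.108 m and z of jar_mid_4 in the frame of pan between -0.006 and 0.006 m and x of jar_mid_5 in the frame of pan between -0.113 and 0.113 m and y of jar_mid_5 in the frame of pan between -0.108 and 0.108 m and z of jar_mid_5 in the frame of pan between -0.006 and 0.006 m), for 0.2 s.
3. the scanner, held still, reads the label: its focus point within 25 mm of the label's centre and its line of sight within 0.35 rad of the label's normal, for 2 s (distance between scan_focus and label below 0.025 m and angle between the z axis of scan_window and the z axis of label, either way round below 0.35 rad and z of scan_window in the frame of label above 0.05 m and linear speed of scanner below 0.03 m/s and angular speed of scanner below 0.2 rad/s), for 2 s.
At the end, for the whole second after the job is handed in: Knob within 0.09 rad of zero; check weight upright on its mat within 30 mm of the centre; all middle jars upright (0.25 rad) on the pan, centres 6 mm inside its edges; scanner in its rest, head to +x, within 30 mm along, 10 mm across; other jars standing within 60 mm of their start (value of joint tare_knob between -0.09 and 0.09 rad and x of jar_mid_1 in the frame of pan between -0.113 and 0.113 m and y of jar_mid_1 in the frame of pan between -0.108 and 0.108 m and z of jar_mid_1 in the frame of pan between -0.006 and 0.006 m and angle between each of jar_mid_1, jar_mid_2, jar_mid_3, jar_mid_4, jar_mid_5's own z axis and vertical below 0.25 rad and x of jar_mid_2 in the frame of pan between -0.113 and 0.113 m and y of jar_mid_2 in the frame of pan between -0.108 and 0.108 m and z of jar_mid_2 in the frame of pan between -0.006 and 0.006 m and x of jar_mid_3 in the frame of pan between -0.113 and 0.113 m and y of jar_mid_3 in the frame of pan between -0.108 and 0.108 m and z of jar_mid_3 in the frame of pan between -0.006 and 0.006 m and x of jar_mid_4 in the frame of pan between -0.113 and 0.113 m and y of jar_mid_4 in the frame of pan between -0.108 and 0.108 m and z of jar_mid_4 in the frame of pan between -0.006 and 0.006 m and x of jar_mid_5 in the frame of pan between -0.113 and 0.113 m and y of jar_mid_5 in the frame of pan between -0.108 and 0.108 m and z of jar_mid_5 in the frame of pan between -0.006 and 0.006 m and horizontal distance between check_weight and mat below 0.03 m and z of check_weight in the frame of mat between -0.002 and 0.008 m and angle between check_weight's own z axis and vertical below 0.12 rad and linear speed of each of check_weight, scanner below 0.03 m/s and x of scanner in the frame of rest between -0.03 and 0.03 m and y of scanner in the frame of rest between -0.01 and 0.01 m and z of scanner in the frame of rest between 0.064 and 0.078 m and angle between the x axis of scanner and the x axis of rest, either way round below 0.2 rad and angle between scanner's own z axis and vertical below 0.15 rad and x of scan_window in the frame of rest above 0.06 m and distance of each of jar_small_1, jar_small_2, jar_large_1, jar_large_2 from where it was at the start of the episode below 0.06 m and angle between each of jar_small_1, jar_small_2, jar_large_1, jar_large_2's own z axis and vertical below 0.2 rad); the robot touches nothing.
It fails at once if a bystander is pushed more than 40 mm or tipped (distance of any of beaker, wash_bottle, wipes_box from where it was at the start of the episode above 0.04 m or angle between any of beaker, wash_bottle, wipes_box's own z axis and vertical above 0.35 rad).
Of jar_mid_1, jar_mid_2, jar_mid_3, jar_mid_4, jar_mid_5 only 3 to 5 are there at a start; the rules pass over those that are not, and their reading is None.
At some moment in a run one of jar_mid_1, jar_mid_2, jar_mid_3, jar_mid_4, jar_mid_5 may be knocked a few centimetres aside while the robot is not near it.
It also fails if it takes over 210 s, if anything falls off the work surface, if the arm or the gripper's body presses on something with over 40 N, if the wrist force passes 120 N, or if a joint passes its speed limit or range.

## Working session

There is one attempt and no reset: what is moved stays moved. The work goes in short steps, Python scripts to look and compute and a tool call to move; the robot and the scene stay as the last step left them, time stands still between calls to the robot, and variables do not carry over. Pictures are saved under pics/ and viewed, at most 14 in all, crops included, and the job is handed in when it is done.

Besides the shell and the picture viewer there is one more tool, called after "Emit:" as name(argument=value, ...) on one line, values as JSON. drive_tool: Moves the arm, as the interface text tells. Its arguments: {"type":"object","properties":{"series":{"type":"array"},"jaw":{"type":"number"},"grip_force":{"type":"number"}},"required":["series"]}

```bash
mkdir -p pics; ls; cat > h.py <<'E'
import numpy as np, cv2
from workcell import env, viewer, order, models
from scipy.spatial.transform import Rotation as Ro
def cam(name):
    i=viewer.camera_info(name); K=np.array(i["intrinsics"],float); D=np.array(i["D"],float)
    if name=="wrist":
        s=env.get_state(); q=s["orientation"]; T=np.eye(4); T[:3,:3]=Ro.from_quat([q[1],q[2],q[3],q[0]]).as_matrix(); T[:3,3]=s["tcp_pos"]
        W=T@np.array(i["T_tool_cam"]); R=W[:3,:3].T; t=-R@W[:3,3]
    else: R=np.array(i["R"]); t=np.array(i["t"])
    return K,D,R,t
def ray2z(c,px,z):
    K,D,R,t=c; u=cv2.undistortPoints(np.array(px,float).reshape(-1,1,2),K,D).reshape(-1,2)
    d=np.c_[u,np.ones(len(u))]@R; o=-R.T@t
    return o+d*((z-o[2])/d[:,2])[:,None]
def proj(c,X):
    K,D,R,t=c; return cv2.projectPoints(np.array(X,float).reshape(-1,3),cv2.Rodrigues(R)[0],t,K,D)[0].reshape(-1,2)
def snap(name,fn=None):
    c=cam(name); im=viewer.read_camera(name)
    if fn: cv2.imwrite("pics/"+fn,im[:,:,::-1])
    return c,im
E
python3 - <<'E'
from h import *
s=env.get_state(); print(s)
c,im=snap("top","top0.png"); 
print("campos",-c[2].T@c[3], c[2])
c2,im2=snap("side","side0.png"); print("side",-c2[2].T@c2[3])
for n in ["pan","tare_knob","rest","scanner","label","jar_mid_1","jar_small_1","jar_large_1","check_weight","mat","beaker","wash_bottle","wipes_box"]:
    for cc,N in ((c,"top"),):
        try:
            for d in models.silhouettes(n,N):
                print(n,N,round(d["score"],2),np.round(d["location"]),d["region"].sum(), ray2z(cc,[d["location"]],0.06)[0].round(3))
        except Exception as e: print(n,N,e)
E
```

```text
pics
{'clock': 0.0, 'joint_pos': array([-1.48156053e+00,  3.13984954e-01,  4.49662380e-02,  1.30357824e+00,
       -6.29673367e-06,  1.43121457e+00]), 'qvel': array([-0.00087755, -0.00022756,  0.00140361,  0.00014198,  0.00055432,
        0.00100184]), 'tau': array([ 1.00620131e-03, -4.80631328e+01,  2.98531008e+01,  1.96766958e-02,
        1.32937510e-05,  9.56051707e-06]), 'tcp_pos': array([ 0.13038008, -0.55952178,  0.24141242]), 'orientation': array([-9.00110117e-04,  9.93462049e-01,  1.14159308e-01,  1.95138749e-05]), 'wrist_force': array([ 0.02418198,  0.1664075 , -0.2778729 ]), 'ft_torque': array([-0.011812  ,  0.01087137,  0.00974971]), 'grip_force': 0.0, 'finger_gap': 0.08560883318075463}
campos [ 0.45675993 -0.05898491  1.42871042] [[ 0.00580034 -0.99992796  0.01050907]
 [-0.99784352 -0.00647472 -0.0653176 ]
 [ 0.06538093 -0.01010754 -0.99780919]]
side [0.29504377 0.8599586  0.71117916]
pan top 0.57 [186. 203.] 6579 [0.59  0.196 0.06 ]
tare_knob top 0.98 [191. 264.] 451 [0.414 0.18  0.06 ]
rest top 0.61 [121. 249.] 530 [0.455 0.379 0.06 ]
rest top 0.57 [109. 239.] 883 [0.48
[... 742 characters left out ...]
56  0.06 ]
jar_small_1 top 0.63 [345. 262.] 219 [ 0.423 -0.259  0.06 ]
jar_large_1 top 0.98 [378. 199.] 469 [ 0.603 -0.355  0.06 ]
jar_large_1 top 0.78 [343. 233.] 421 [ 0.504 -0.256  0.06 ]
jar_large_1 top 0.4 [310. 231.] 269 [ 0.511 -0.159  0.06 ]
check_weight top 0.7 [190. 188.] 219 [0.631 0.185 0.06 ]
check_weight top 0.37 [263. 179.] 689 [ 0.661 -0.025  0.06 ]
mat top 0.63 [261. 243.] 696 [ 0.475 -0.02   0.06 ]
beaker top 0.61 [297. 142.] 502 [ 0.768 -0.123  0.06 ]
beaker top 0.51 [380. 263.] 322 [ 0.42 -0.36  0.06]
wash_bottle top 0.68 [245. 135.] 516 [0.788 0.029 0.06 ]
wipes_box top 0.79 [444. 236.] 3588 [ 0.499 -0.545  0.06 ]
wipes_box top 0.25 [310. 261.] 133 [ 0.424 -0.162  0.06 ]
```

```bash
python3 -c "
import cv2
for f in ('top0','side0'):
    im=cv2.imread('pics/%s.png'%f); cv2.imwrite('pics/%sb.png'%f,cv2.resize(im,(800,600),interpolation=cv2.INTER_CUBIC))
"
```

```text
(no output)
```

View pics/top0b.png

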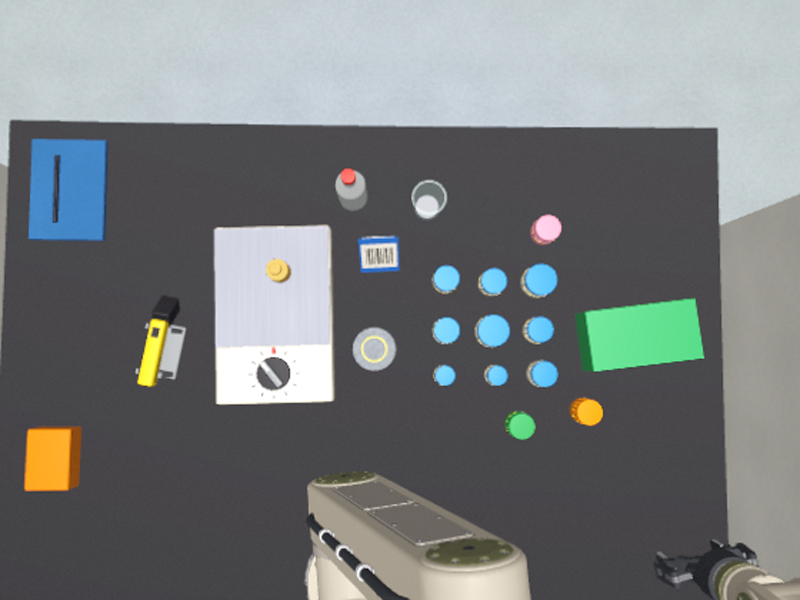

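View pics/side0b.png

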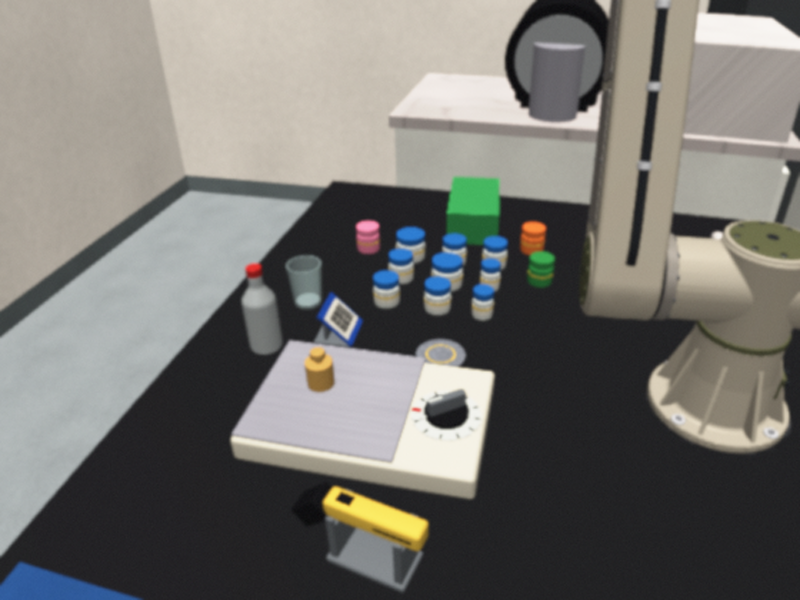

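Top picture (800x600 px): nine blue-capped jars in a 3x3 grid. By eye the small ones are at (444,375) and (496,375), the large ones at (540,280) and (492,331). The mid candidates are (446,279), (492,281), (446,331), (538,330) and (542,374). The pink (546,229), green (520,425) and orange (587,411) jars are look-alikes to leave alone. I'll measure the cap widths to check.

```bash
python3 - <<'E'
from h import *
c=cam("top"); im=cv2.imread("pics/top0.png"); hsv=cv2.cvtColor(im,cv2.COLOR_BGR2HSV)
m=cv2.inRange(hsv,(95,90,120),(112,255,255))
n,l,st,ce=cv2.connectedComponentsWithStats(m)
for i in range(1,n):
    if st[i,4]<60: continue
    cn=max(cv2.findContours((l==i).astype('uint8'),0,2)[0],key=cv2.contourArea)
    p=ray2z(c,[ce[i]],0.06)[0]; s=(c[0][0,0]/(c[2]@p+c[3])[2])
    print("blue",ce[i].round(1),p.round(4),"d_area mm",round(2000*np.sqrt(st[i,4]/np.pi)/s,1))
def box(name,mask,z):
    n,l,st,ce=cv2.connectedComponentsWithStats(mask); i=1+st[1:,4].argmax()
    cn=max(cv2.findContours((l==i).astype('uint8'),0,2)[0],key=cv2.contourArea)
    w=ray2z(c,cn[:,0,:],z)[:,:2]; r=cv2.minAreaRect((w*1000).astype('float32'))
    print(name,st[i,4],ray2z(c,[ce[i]],z)[0].round(4),r)
    print(np.round(cv2.boxPoints(r)))
box("yellow",cv2.inRange(hsv[:, :200],(22,150,120),(35,255,255)),0.098)
white=cv2.inRange(hsv,(0,0,215),(180,60,255)); white[:,260:]=0; white[:235]=0;white[:,:140]=0
box("deck",white,0.05)
lab=np.zeros_like(m); lab[160:195,245:285]=cv2.inRange(hsv,(100,150,60),(130,255,255))[160:195,245:285]
box("label",cv2.morphologyEx(lab,cv2.MORPH_CLOSE,np.ones((25,25))),0.045)
mat=np.zeros_like(m); mat[225:265,240:285]=(im[225:265,240:285].max(2)>100)*255
box("mat",cv2.morphologyEx(mat,cv2.MORPH_CLOSE,np.ones((9,9))),0.003)
br=np.zeros_like(m); br[170:205,170:210]=cv2.inRange(hsv,(10,100,80),(30,255,255))[170:205,170:210]
box("brass",br,0.055)
crop=cv2.resize(im[155:285,140:290],None,fx=4.5,fy=4.5,interpolation=cv2.INTER_CUBIC); cv2.imwrite("pics/bal.png",crop)
E
```

```text
blue [ 47.1 132.3] [0.7895 0.597  0.06  ] d_area mm 196.1
blue [264.8 177.2] [ 0.6653 -0.0288  0.06  ] d_area mm 50.7
blue [312.3 194.1] [ 0.617  -0.1667  0.06  ] d_area mm 53.9
blue [378.7 195.1] [ 0.6151 -0.3587  0.06  ] d_area mm 66.1
blue [345.5 196. ] [ 0.6121 -0.2628  0.06  ] d_area mm 53.7
blue [345.3 230.9] [ 0.5109 -0.262   0.06  ] d_area mm 66.1
blue [378.1 230.1] [ 0.5138 -0.3564  0.06  ] d_area mm 54.3
blue [312.6 230.6] [ 0.5111 -0.1676  0.06  ] d_area mm 53.2
blue [380.9 261.4] [ 0.4242 -0.3635  0.06  ] d_area mm 54.0
blue [311.5 262.3] [ 0.4204 -0.1646  0.06  ] d_area mm 41.8
blue [348.  262.4] [ 0.4207 -0.2693  0.06  ] d_area mm 41.5
yellow 562 [0.4603 0.4069 0.098 ] ((462.5574035644531, 406.3349304199219), (35.14699172973633, 130.4806671142578), 79.90899658203125)
[[395. 400.]
 [524. 378.]
 [530. 412.]
 [401. 435.]]
deck 3360 [0.4316 0.1815 0.05  ] ((429.4982604980469, 180.54489135742188), (134.63565063476562, 233.737060546875), 0.32081684470176697)
[[362. 297.]
 [363.  63.]
 [497.  64.]
 [496. 298.]]
label 642 [ 0.6651 -0.0281  0.045 ] ((664.7921752929688, -28.362022399902344), (68.8418960571289, 80.2515869140625), 2.765526056289673)
[[628.  10.]
 [632. -70.]
 [701. -67.]
 [697.  13.]]
mat 760 [ 0.4729 -0.0195  0.003 ] ((472.56024169921875, -19.24139404296875), (90.99482727050781, 90.74321746826172), 45.3687629699707)
[[408. -20.]
 [473. -83.]
 [537. -19.]
 [472.  45.]]
brass 198 [0.6298 0.175  0.055 ] ((629.8892211914062, 175.9425811767578), (40.78994369506836, 46.243438720703125), 0.4800948202610016)
[[609. 199.]
 [610. 153.]
 [650. 153.]
 [650. 199.]]
```

View pics/bal.png

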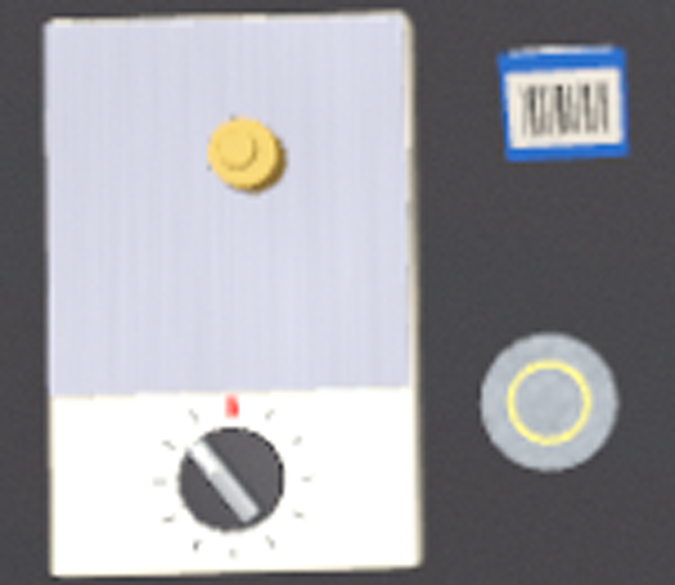

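The wide caps fit: mid jars measure 53-54 mm, small ones 41-42, large ones 66. So there are 5 mid jars, at (.617,-.167), (.612,-.263), (.514,-.356), (.511,-.168) and (.424,-.364). In the crop, the knob's white pointer points up-left (about 0.65 rad), towards (195,447). I'll turn the tool to yaw=pi, so that tool x = -X, y = +Y and z = -Z.

Emit:
drive_tool(series=[[[0,0,0,0,0,-0.058],[0,0,0,0,0,-0.058],[0,0,0,0,0,-0.058],[0,0,0,0,0,-0.058],[0,0,0,0,0,-0.058],[0,0,0,0,0,-0.058],[0,0,0,0,0,-0.058],[0,0,0,0,0,-0.058],[0,0,0,0,0,-0.058],[0,0,0,0,0,-0.058],[0,0,0,0,0,-0.058],[0,0,0,0,0,-0.058],[0,0,0,0,0,-0.058],[0,0,0,0,0,-0.058],[0,0,0,0,0,-0.058],[0,0,0,0,0,-0.058]]], jaw=0.5, grip_force=40)

```text
clock: 2.75
tcp_pos: [0.1304, -0.5601, 0.2424]
orientation: [-0.0, -0.004, 1.0, -0.0]
wrist_force: [0.3, 0.0, 0.4]
finger_gap: 0.0637
grip_force: 0.0
```

```bash
python3 - <<'E'
from h import *
c=cam("top")
print(ray2z(c,[[193.3,188.8]],.105),ray2z(c,[[192.9,187.9]],.125))
i=viewer.camera_info("wrist"); print(np.round(i["T_tool_cam"],3)); s=env.get_state(); print(s["clock"],s["tcp_pos"],s["orientation"])
E
```

```text
[[0.62412044 0.16938571 0.105     ]] [[0.62407108 0.16707143 0.125     ]]
[[ 0.002 -0.955 -0.298  0.078]
 [ 1.     0.002 -0.     0.   ]
 [ 0.001 -0.298  0.955 -0.132]
 [ 0.     0.     0.     1.   ]]
2.75 [ 0.13040423 -0.56006536  0.24235826] [-6.15282411e-07 -4.32417433e-03  9.99990648e-01 -7.40282958e-05]
```

Emit:
drive_tool(series=[[[-0.257,0.379,0,0,0,0],[-0.257,0.379,0,0,0,0],[-0.257,0.379,0,0,0,0],[-0.257,0.379,0,0,0,0],[-0.257,0.379,0,0,0,0],[-0.257,0.379,0,0,0,0],[-0.257,0.379,0,0,0,0],[-0.257,0.379,0,0,0,0],[-0.257,0.379,0,0,0,0],[-0.257,0.379,0,0,0,0],[-0.257,0.379,0,0,0,0],[-0.257,0.379,0,0,0,0],[-0.257,0.379,0,0,0,0],[-0.257,0.379,0,0,0,0],[-0.257,0.379,0,0,0,0],[-0.257,0.379,0,0,0,0],[0,0,0,0,0,0],[0,0,0,0,0,0]]])

```text
clock: 5.0
tcp_pos: [0.6215, 0.1688, 0.2418]
orientation: [-0.001, -0.002, 1.0, -0.0]
wrist_force: [-1.1, -0.3, 0.5]
finger_gap: 0.0637
grip_force: 0.0
```

```bash
python3 - <<'E'
from h import *
c,im=snap("wrist","w1.png"); s=env.get_state(); print(s["tcp_pos"],s["orientation"].round(4),s["joint_pos"].round(2))
for d in models.silhouettes("check_weight","wrist"): 
    ys,xs=np.where(d["region"]); print(d["score"],d["location"],xs.min(),xs.max(),ys.min(),ys.max())
    print(ray2z(c,[d["location"]],.09), ray2z(c,[[(xs.min()+xs.max())/2,ys.max()]],.06))
E
```

```text
[0.62140223 0.16821903 0.2422084 ] [-4.0e-04 -1.1e-03  1.0e+00 -2.0e-04] [ 0.14  0.45  0.25  1.37 -0.    0.14]
0.8 [275.8, 198.5] 255 302 170 224
[[0.6243806  0.16646789 0.09      ]] [[0.6607731  0.16914773 0.06      ]]
```

View pics/w1.png

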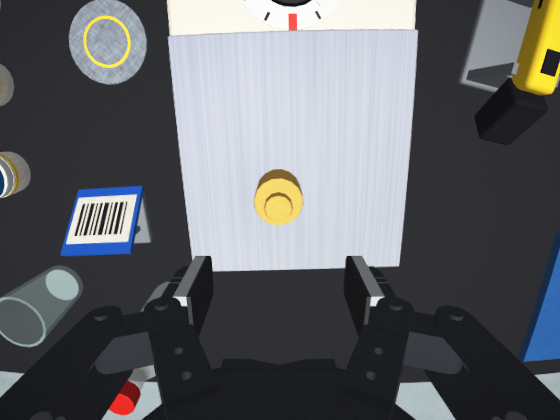

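The wrist view shows the weight's top at (278,200), matching the top camera: (.624,.168). I'm going down to grasp it.

Emit:
drive_tool(series=[[[-0.02,0,0.25,0,0,0],[0,0,0.25,0,0,0],[0,0,0.25,0,0,0],[0,0,0.25,0,0,0],[0,0,0.2,0,0,0],[0,0,0.175,0,0,0],[0,0,0,0,0,0],[0,0,0,0,0,0]]])

```text
clock: 6.1
tcp_pos: [0.6248, 0.1682, 0.0787]
orientation: [0.001, -0.001, 1.0, 0.0]
wrist_force: [-0.9, -0.3, -0.1]
finger_gap: 0.0641
grip_force: 0.0
```

Emit:
drive_tool(series=[[[0,0,0,0,0,0],[0,0,0,0,0,0],[0,0,0,0,0,0],[0,0,0,0,0,0],[0,0,0,0,0,0],[0,0,0,0,0,0]]], jaw=-1)

```text
clock: 6.85
tcp_pos: [0.6254, 0.1688, 0.079]
orientation: [0.001, -0.001, 1.0, -0.0]
wrist_force: [-1.9, -1.7, 6.4]
finger_gap: 0.0435
grip_force: 41.6
```

Emit:
drive_tool(series=[[[0,0,-0.2,0,0,0],[0,0,-0.2,0,0,0],[0,0,-0.2,0,0,0],[0,0,-0.2,0,0,0],[0,0,0,0,0,0]]])

```text
clock: 7.48
tcp_pos: [0.6253, 0.1692, 0.1747]
orientation: [0.001, -0.001, 1.0, 0.0]
wrist_force: [0.3, -0.1, -3.9]
finger_gap: 0.0432
grip_force: 41.7
```

```bash
python3 - <<'E'
from h import *
i=viewer.camera_info("wrist"); K=np.array(i["intrinsics"]);D=np.array(i["D"])
q=[-4e-4,-1.1e-3,1,-2e-4]; T=np.eye(4);T[:3,:3]=Ro.from_quat(q[1:]+q[:1]).as_matrix();T[:3,3]=[.6214,.1682,.2422]
W=T@i["T_tool_cam"];R=W[:3,:3].T;c=(K,D,R,-R@W[:3,3])
print("pan corners",ray2z(c,[[168,36],[418,30],[192,271],[400,265]],.06).round(4))
print("mat",ray2z(c,[[107.5,40.5]],.003)); print("label",ray2z(c,[[103,219]],.045))
print("lab corners top edge z~.073 ",ray2z(c,[[61,255],[129,254]],.073),"bottom",ray2z(c,[[80,190],[142,187]],.017))
E
```

```text
pan corners [[0.4786 0.0667 0.06  ]
 [0.4717 0.2955 0.06  ]
 [0.7174 0.0721 0.06  ]
 [0.7094 0.3044 0.06  ]]
mat [[ 0.469114   -0.02002826  0.003     ]]
label [[ 0.66177792 -0.02947763  0.045     ]]
lab corners top edge z~.073  [[ 0.6938521  -0.06849447  0.073     ]
 [ 0.69109919  0.00952482  0.073     ]] bottom [[ 0.63516947 -0.06938232  0.017     ]
 [ 0.63157615  0.00814023  0.017     ]]
```

Emit:
drive_tool(series=[[[0.214,-0.2625,0,0,0,0],[0.214,-0.2625,0,0,0,0],[0.214,-0.2625,0,0,0,0],[0.214,-0.2625,0,0,0,0],[0.214,-0.2625,0,0,0,0],[0.214,-0.2625,0,0,0,0],[0,0,0,0,0,0],[0,0,0.25,0,0,0],[0,0,0.25,0,0,0],[0,0,0.25,0,0,0],[0,0,0.2,0,0,0],[0,0,0.15,0,0,0],[0,0,0.1,0,0,0],[0,0,0.06,0,0,0],[0,0,0,0,0,0],[0,0,0,0,0,0]]])

```text
clock: 9.48
tcp_pos: [0.4713, -0.0205, 0.0223]
orientation: [0.001, -0.001, 1.0, -0.0]
wrist_force: [0.1, 0.2, -4.3]
finger_gap: 0.0432
grip_force: 42.7
```

Emit:
drive_tool(series=[[[0,0,0.01,0,0,0],[0,0,0,0,0,0],[0,0,0,0,0,0]]])

```text
clock: 9.85
tcp_pos: [0.4713, -0.0206, 0.0215]
orientation: [0.001, -0.001, 1.0, -0.0]
wrist_force: [-1.9, 0.7, 3.7]
finger_gap: 0.0429
grip_force: 43.0
```

Emit:
drive_tool(series=[[[0,0,0,0,0,0],[0,0,0,0,0,0],[0,0,0,0,0,0],[0,0,0,0,0,0],[0,0,-0.2,0,0,0],[0,0,-0.4,0,0,0],[0,0,-0.4,0,0,0],[0,0,-0.4,0,0,0],[0,0,-0.4,0,0,0]]], jaw=0.3)

```text
clock: 10.98
tcp_pos: [0.4705, -0.0205, 0.2385]
orientation: [0.0, -0.001, 1.0, -0.0]
wrist_force: [0.6, -0.0, 0.3]
finger_gap: 0.0559
grip_force: 0.0
```

Emit:
drive_tool(series=[[[0.09,0.415,0,0,0,0],[0.09,0.415,0,0,0,0],[0.09,0.415,0,0,0,0],[0.09,0.415,0,0,0,0],[0,0,0,0,0,0],[0,0,0,0,0,0]]])

```text
clock: 11.72
tcp_pos: [0.427, 0.1784, 0.2367]
orientation: [-0.0, -0.002, 1.0, -0.0]
wrist_force: [-0.2, -0.3, -0.5]
finger_gap: 0.0553
grip_force: 0.0
```

```bash
python3 - <<'E'
from h import *
c,im=snap("wrist","w2.png"); s=env.get_state(); print(s["tcp_pos"],s["orientation"].round(4),s["joint_pos"].round(2))
for d in models.silhouettes("tare_knob","wrist"): print(d["score"],d["location"])
E
```

```text
[0.42722096 0.17793568 0.23675037] [-0.e+00 -1.e-03  1.e+00 -3.e-04] [ 0.22  0.1  -0.24  1.23 -0.    0.22]
0.67 [279.1, 180.5]
```

View pics/w2.png

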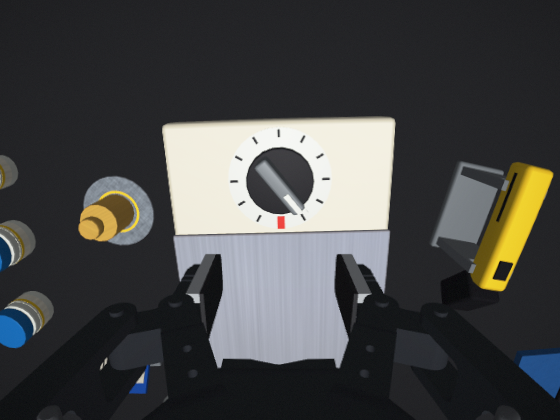

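The wrist view shows the white pointer at (292,203) on the bar from (260,165) to (302,213), and the red mark at (281,222).

```bash
python3 - <<'E'
from h import *
c=cam("wrist"); im=cv2.imread("pics/w2.png")
print("disc",ray2z(c,[[280,181]],.062),"red",ray2z(c,[[281.5,222.5]],.05))
g=cv2.cvtColor(im,cv2.COLOR_BGR2GRAY)
m=np.zeros_like(g); yy,xx=np.mgrid[:420,:560]; m[(np.hypot(xx-280,yy-181)<32)&(g>75)]=255
n,l,st,ce=cv2.connectedComponentsWithStats(m); i=1+st[1:,4].argmax()
cn=max(cv2.findContours((l==i).astype('uint8'),0,2)[0],key=cv2.contourArea)
w=ray2z(c,cn[:,0,:],.088)[:,:2]*1000; r=cv2.minAreaRect(w.astype('float32')); b=cv2.boxPoints(r)
print(r,st[i]); e=sorted([(np.linalg.norm(b[k]-b[(k+1)%4]),b[(k+1)%4]-b[k]) for k in range(4)],key=lambda t:-t[0])[0][1]; print(np.degrees(np.arctan2(e[1],e[0])))
# pan front edge
print(ray2z(c,[[175,235],[389,230.5]],.06), ray2z(c,[[163,126],[395,118]],.05))
E
```

```text
disc [[0.41892619 0.17925918 0.062     ]] red [[0.46697604 0.18112413 0.05      ]]
((417.8306884765625, 177.438720703125), (54.56406021118164, 13.258481979370117), 39.33277130126953) [255 160  48  52 848]
39.332767
[[0.47787866 0.06839874 0.06      ]
 [0.47209164 0.29439719 0.06      ]] [[0.36598669 0.06334206 0.05      ]
 [0.35763625 0.29207304 0.05      ]]
```

Emit:
drive_tool(series=[[[0.07,0.008,0,0,0,0],[0,0,0,0,0,-0.0545],[0,0,0,0,0,-0.0545],[0,0,0,0,0,-0.0545],[0,0,0,0,0,-0.0545],[0,0,0.3,0,0,0],[0,0,0.3,0,0,0],[0,0,0.3,0,0,0],[0,0,0.2,0,0,0],[0,0,0.2,0,0,0],[0,0,0,0,0,0],[0,0,0,0,0,0]]])

```text
clock: 13.32
tcp_pos: [0.4191, 0.1792, 0.0817]
orientation: [0.0, -0.337, 0.942, -0.0]
wrist_force: [0.8, 0.2, -0.7]
finger_gap: 0.0559
grip_force: 0.0
```

Emit:
drive_tool(series=[[[0,0,0,0,0,0],[0,0,0,0,0,0],[0,0,0,0,0,0],[0,0,0,0,0,0],[0,0,0,0,0,0],[0,0,0,0,0,0],[0,0,0,0,0,0],[0,0,0,0,0,0]]], jaw=-1, grip_force=40)

```text
clock: 14.32
tcp_pos: [0.4198, 0.179, 0.0818]
orientation: [0.001, -0.337, 0.942, -0.001]
wrist_force: [1.0, -3.6, 5.8]
finger_gap: 0.0133
grip_force: 43.2
```

Emit:
drive_tool(series=[[[0,0,0,0,0,0.04],[0,0,0,0,0,0.05],[0,0,0,0,0,0.05],[0,0,0,0,0,0.04],[0,0,0,0,0,0.029],[0,0,0,0,0,0],[0,0,0,0,0,0],[0,0,0,0,0,0]]])

```text
clock: 15.32
tcp_pos: [0.4195, 0.1798, 0.0818]
orientation: [0.001, -0.015, 1.0, 0.0]
wrist_force: [-0.8, -1.1, 6.3]
finger_gap: 0.0127
grip_force: 43.2
```

Emit:
drive_tool(series=[[[0,0,0,0,0,0],[0,0,0,0,0,0],[0,0,0,0,0,0],[0,0,0,0,0,0],[0,0,-0.2,0,0,0],[0,0,-0.35,0,0,0],[0,0,-0.35,0,0,0],[0,0,-0.35,0,0,0],[0,0,0,0,0,0],[0,0,0,0,0,0]]], jaw=0.5)

```text
clock: 16.58
tcp_pos: [0.4184, 0.1795, 0.2304]
orientation: [-0.0, -0.015, 1.0, -0.0]
wrist_force: [-0.1, 0.2, -1.0]
finger_gap: 0.064
grip_force: 0.0
```

```bash
python3 - <<'E'
from h import *
c,im=snap("wrist","w3.png"); s=env.get_state(); print(s["tcp_pos"],s["orientation"].round(4))
p=proj(c,[[.4187,.179,.062]])[0]; print(p)
g=cv2.cvtColor(im,cv2.COLOR_RGB2GRAY)
m=np.zeros_like(g); yy,xx=np.mgrid[:420,:560]; m[(np.hypot(xx-p[0],yy-p[1])<34)&(g>75)]=255
n,l,st,ce=cv2.connectedComponentsWithStats(m); i=1+st[1:,4].argmax()
cn=max(cv2.findContours((l==i).astype('uint8'),0,2)[0],key=cv2.contourArea)
w=ray2z(c,cn[:,0,:],.088)[:,:2]*1000; r=cv2.minAreaRect(w.astype('float32')); b=cv2.boxPoints(r); print(r)
e=sorted([(np.linalg.norm(b[k]-b[(k+1)%4]),b[(k+1)%4]-b[k]) for k in range(4)],key=lambda t:-t[0])[0][1]; print(np.degrees(np.arctan2(e[1],e[0])))
x,y=p.astype(int); cv2.imwrite("pics/w3c.png",cv2.resize(im[max(0,y-75):y+95,x-140:x+140,::-1],None,fx=2.8,fy=2.8,interpolation=cv2.INTER_CUBIC))
E
```

```text
[0.41799008 0.17938408 0.22979016] [-9.000e-04 -1.540e-02  9.999e-01 -2.000e-04]
[277.6970595  191.20308756]
((420.21343994140625, 175.01153564453125), (53.53287124633789, 46.83660888671875), 30.151592254638672)
30.151588
```

View pics/w3c.png

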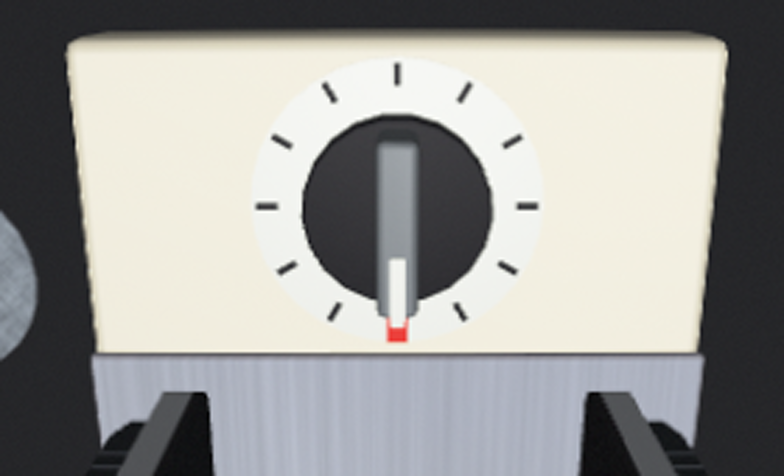

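The knob is spot on: the white pointer lies on the red mark at (397,330). Now the jars.

```bash
cat > jars.py <<'E'
from h import *
c,im=snap("top"); hsv=cv2.cvtColor(im,cv2.COLOR_RGB2HSV)
m=cv2.inRange(hsv,(95,90,100),(112,255,255)); m[:,:130]=0
n,l,st,ce=cv2.connectedComponentsWithStats(m)
for i in range(1,n):
    if st[i,4]<60: continue
    z=.12 if ce[i][0]<245 else .06
    p=ray2z(c,[ce[i]],z)[0]; s=(c[0][0,0]/(c[2]@p+c[3])[2])
    print(p[:2].round(3),"d",round(2000*np.sqrt(st[i,4]/np.pi)/s),end="; ")
s=env.get_state(); print("\n",s["clock"],s["tcp_pos"].round(4),s["joint_pos"].round(2))
E
python3 jars.py
```

```text
[ 0.665 -0.029] d 51; [ 0.617 -0.167] d 54; [ 0.615 -0.359] d 66; [ 0.612 -0.263] d 54; [ 0.511 -0.262] d 66; [ 0.514 -0.356] d 54; [ 0.511 -0.168] d 53; [ 0.424 -0.364] d 54; [ 0.42  -0.165] d 42; [ 0.421 -0.27 ] d 42; 
 16.675 [0.4178 0.1793 0.2295] [ 0.23  0.09 -0.27  1.22 -0.    0.2 ]
```

Emit:
drive_tool(series=[[[0,0,0,0,0,0.0098],[-0.207,-0.36,0,0,0,0],[-0.207,-0.36,0,0,0,0],[-0.207,-0.36,0,0,0,0],[-0.207,-0.36,0,0,0,0],[-0.207,-0.36,0,0,0,0],[-0.207,-0.36,0,0,0,0],[-0.207,-0.36,0,0,0,0],[-0.207,-0.36,0,0,0,0],[0,0,0,0,0,0],[0,0,0,0,0,0]]])

```text
clock: 18.05
tcp_pos: [0.6167, -0.1657, 0.2297]
orientation: [-0.001, 0.0, 1.0, 0.001]
wrist_force: [1.1, 1.0, 0.6]
finger_gap: 0.064
grip_force: 0.0
```

```bash
python3 - <<'E'
from h import *
c,im=snap("wrist","w4.png"); s=env.get_state(); print(s["tcp_pos"],s["orientation"].round(4))
hsv=cv2.cvtColor(im,cv2.COLOR_RGB2HSV)
m=cv2.inRange(hsv,(95,90,80),(112,255,255))
n,l,st,ce=cv2.connectedComponentsWithStats(m)
for i in range(1,n):
    if st[i,4]>300: print(st[i],ray2z(c,[ce[i]],.06)[0].round(4))
E
```

```text
[ 0.61668008 -0.16520098  0.23022106] [-8.e-04 -0.e+00  1.e+00  4.e-04]
[ 35   0  50  13 446] [ 0.445  -0.3593  0.06  ]
[ 137   37   72   75 4221] [ 0.5083 -0.2612  0.06  ]
[ 247   42   59   62 2766] [ 0.5077 -0.1678  0.06  ]
[  46   53   61   58 2757] [ 0.5118 -0.3532  0.06  ]
[  57  155   66   63 3286] [ 0.6109 -0.3554  0.06  ]
[ 153  156   55   54 2278] [ 0.6079 -0.2619  0.06  ]
[ 250  160   54   54 2168] [ 0.6133 -0.1671  0.06  ]
[ 361  192   90   77 2092] [ 0.662  -0.0356  0.06  ]
```

View pics/w4.png

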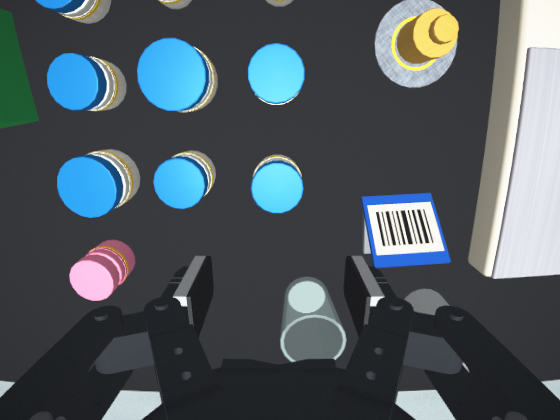

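The wrist view agrees: the target jar cap at (277,187), a mid jar about 54 px wide, lies at (.615,-.167). The large ones are at (175,75) and (88,187).

Emit:
drive_tool(series=[[[0.014,-0.015,0.3,0,0,0],[0,0,0.3,0,0,0],[0,0,0.3,0,0,0],[0,0,0.3,0,0,0],[0,0,0.3,0,0,0],[0,0,0.19,0,0,0],[0,0,0,0,0,0]]])

```text
clock: 18.98
tcp_pos: [0.6136, -0.1657, 0.0265]
orientation: [-0.002, -0.001, 1.0, 0.001]
wrist_force: [0.2, -0.5, -0.6]
finger_gap: 0.0637
grip_force: 0.0
```

Emit:
drive_tool(series=[[[0,0,0,0,0,0],[0,0,0,0,0,0],[0,0,0,0,0,0],[0,0,0,0,0,0],[0,0,-0.1,0,0,0],[0,0,-0.4,0,0,0],[0,0,-0.4,0,0,0],[0,0,-0.4,0,0,0],[0,0,-0.39,0,0,0],[0,0,0,0,0,0]]], jaw=-1, grip_force=35)

```text
clock: 20.23
tcp_pos: [0.6178, -0.1688, 0.2365]
orientation: [0.004, 0.0, 1.0, -0.002]
wrist_force: [-0.4, 0.5, -2.4]
finger_gap: 0.0514
grip_force: 37.3
```

Emit:
drive_tool(series=[[[-0.05,0.441,0,0,0,0],[-0.05,0.441,0,0,0,0],[-0.05,0.441,0,0,0,0],[-0.05,0.441,0,0,0,0],[-0.05,0.441,0,0,0,0],[-0.05,0.441,0,0,0,0],[-0.05,0.441,0,0,0,0],[-0.05,0.441,0,0,0,0],[0,0,0,0,0,0],[0,0,0.3,0,0,0],[0,0,0.3,0,0,0],[0,0,0.25,0,0,0],[0,0,0.2,0,0,0],[0,0,0.1,0,0,0],[0,0,0,0,0,0],[0,0,0.03,0,0,0],[0,0,0,0,0,0]]])

```text
clock: 22.35
tcp_pos: [0.6642, 0.2555, 0.0899]
orientation: [0.001, -0.0, 1.0, 0.0]
wrist_force: [-0.6, -0.2, -2.5]
finger_gap: 0.0509
grip_force: 37.9
```

Emit:
drive_tool(series=[[[0,0,0.02,0,0,0],[0,0,0.01,0,0,0],[0,0,0,0,0,0]]])

```text
clock: 22.72
tcp_pos: [0.6645, 0.2556, 0.0896]
orientation: [0.002, -0.0, 1.0, 0.0]
wrist_force: [-4.6, -0.8, 13.4]
finger_gap: 0.0517
grip_force: 39.1
```

Emit:
drive_tool(series=[[[0,0,0,0,0,0],[0,0,0,0,0,0],[0,0,0,0,0,0],[0,0,0,0,0,0],[0,0,-0.2,0,0,0],[0,0,-0.45,0,0,0],[0,0,-0.5,0,0,0],[0,0,0,0,0,0]]], jaw=0.5)

```text
clock: 23.72
tcp_pos: [0.6665, 0.2563, 0.2305]
orientation: [0.005, -0.0, 1.0, 0.001]
wrist_force: [0.4, 0.1, 0.7]
finger_gap: 0.0639
grip_force: 0.0
```

```bash
python3 jars.py
```

```text
[ 0.665 -0.029] d 51; [0.662 0.255] d 49; [ 0.615 -0.359] d 66; [ 0.612 -0.263] d 54; [ 0.511 -0.262] d 66; [ 0.514 -0.356] d 54; [ 0.511 -0.168] d 53; [ 0.424 -0.364] d 54; [ 0.42  -0.165] d 42; [ 0.42  -0.269] d 42; 
 23.775 [0.6653 0.256  0.2271] [ 0.25  0.6   0.45  1.42 -0.    0.25]
```

Emit:
drive_tool(series=[[[0.051,-0.48,0,0,0,0],[0.051,-0.48,0,0,0,0],[0.051,-0.48,0,0,0,0],[0.051,-0.48,0,0,0,0],[0.051,-0.48,0,0,0,0],[0.051,-0.48,0,0,0,0],[0.051,-0.48,0,0,0,0],[0.051,-0.48,0,0,0,0],[0.051,-0.48,0,0,0,0],[0,0,0,0,0,0],[0,0,0.3,0,0,0],[0,0,0.3,0,0,0],[0,0,0.2,0,0,0],[0,0,0,0,0,0],[0,0,0,0,0,0]]])

```text
clock: 25.65
tcp_pos: [0.6089, -0.2623, 0.1281]
orientation: [0.0, -0.0, 1.0, -0.0]
wrist_force: [-0.3, -0.5, 0.1]
finger_gap: 0.0643
grip_force: 0.0
```

Emit:
drive_tool(series=[[[0,0,0.3,0,0,0],[0,0,0.3,0,0,0],[0,0,0.24,0,0,0],[0,0,0,0,0,0]]])

```text
clock: 26.15
tcp_pos: [0.6077, -0.2621, 0.0258]
orientation: [-0.001, -0.0, 1.0, 0.001]
wrist_force: [-0.2, -0.6, 0.6]
finger_gap: 0.0642
grip_force: 0.0
```

Emit:
drive_tool(series=[[[0,0,0,0,0,0],[0,0,0,0,0,0],[0,0,0,0,0,0],[0,0,0,0,0,0],[0,0,-0.1,0,0,0],[0,0,-0.4,0,0,0],[0,0,-0.4,0,0,0],[0,0,-0.4,0,0,0],[0,0,-0.39,0,0,0],[0,0,0,0,0,0],[0,0,0,0,0,0]]], jaw=-1)

```text
clock: 27.52
tcp_pos: [0.6082, -0.2627, 0.2293]
orientation: [-0.0, -0.0, 1.0, 0.0]
wrist_force: [0.2, -0.1, -2.3]
finger_gap: 0.0511
grip_force: 37.1
```

Emit:
drive_tool(series=[[[-0.07,0.451,0,0,0,0],[-0.07,0.451,0,0,0,0],[-0.07,0.451,0,0,0,0],[-0.07,0.451,0,0,0,0],[-0.07,0.451,0,0,0,0],[-0.07,0.451,0,0,0,0],[-0.07,0.451,0,0,0,0],[0,0,0,0,0,0],[0,0,0.3,0,0,0],[0,0,0.3,0,0,0],[0,0,0.25,0,0,0],[0,0,0.2,0,0,0],[0,0,0.08,0,0,0],[0,0,0,0,0,0],[0,0,0,0,0,0],[0,0,0.015,0,0,0],[0,0,0,0,0,0]]])

```text
clock: 29.65
tcp_pos: [0.6677, 0.116, 0.0929]
orientation: [0.001, -0.0, 1.0, -0.0]
wrist_force: [0.3, -0.6, -1.8]
finger_gap: 0.051
grip_force: 37.5
```

Emit:
drive_tool(series=[[[0,0,0.02,0,0,0],[0,0,0.01,0,0,0],[0,0,0,0,0,0]]])

```text
clock: 30.02
tcp_pos: [0.6674, 0.116, 0.0893]
orientation: [0.0, -0.0, 1.0, -0.0]
wrist_force: [-2.4, -0.0, 3.0]
finger_gap: 0.0512
grip_force: 37.7
```

Emit:
drive_tool(series=[[[0,0,0,0,0,0],[0,0,0,0,0,0],[0,0,0,0,0,0],[0,0,0,0,0,0],[0,0,-0.2,0,0,0],[0,0,-0.45,0,0,0],[0,0,-0.5,0,0,0],[0,0,0,0,0,0]]], jaw=0.5)

```text
clock: 31.02
tcp_pos: [0.6704, 0.1162, 0.2334]
orientation: [0.006, -0.0, 1.0, 0.0]
wrist_force: [-0.1, -0.2, 0.1]
finger_gap: 0.0644
grip_force: 0.0
```

```bash
python3 jars.py
```

```text
[ 0.665 -0.029] d 51; [0.665 0.115] d 48; [ 0.615 -0.359] d 66; [ 0.511 -0.262] d 66; [ 0.514 -0.356] d 54; [ 0.505 -0.141] d 53; [ 0.424 -0.364] d 54; [ 0.42  -0.165] d 42; [ 0.421 -0.269] d 42; 
 31.075 [0.6691 0.1161 0.23  ] [ 0.05  0.52  0.33  1.37 -0.    0.05]
```

One jar was knocked aside and now stands at (.505,-.141). I'll pick it next.

Emit:
drive_tool(series=[[[0.23,-0.357,0,0,0,0],[0.23,-0.357,0,0,0,0],[0.23,-0.357,0,0,0,0],[0.23,-0.357,0,0,0,0],[0.23,-0.357,0,0,0,0],[0.23,-0.357,0,0,0,0],[0,0,0,0,0,0],[0,0,0.3,0,0,0],[0,0,0.3,0,0,0],[0,0,0.2,0,0,0],[0,0,0,0,0,0],[0,0,0,0,0,0]]])

```text
clock: 32.58
tcp_pos: [0.5022, -0.1407, 0.1309]
orientation: [0.0, -0.0, 1.0, 0.0]
wrist_force: [-0.8, -0.8, 0.5]
finger_gap: 0.0639
grip_force: 0.0
```

```bash
python3 jars.py
```

```text
[0.669 0.116] d 52; [0.664 0.255] d 52; [ 0.665 -0.028] d 51; [ 0.615 -0.359] d 66; [ 0.514 -0.356] d 54; [ 0.503 -0.279] d 39; [ 0.424 -0.364] d 54; [ 0.421 -0.27 ] d 42; 
 32.625 [ 0.5026 -0.141   0.1315] [-0.43  0.27 -0.29  1.01 -0.   -0.43]
```

Both placed jars stand on the pan. Going down now.

Emit:
drive_tool(series=[[[0,0,0.3,0,0,0],[0,0,0.3,0,0,0],[0,0,0.26,0,0,0],[0,0,0,0,0,0]]])

```text
clock: 33.12
tcp_pos: [0.5008, -0.1405, 0.0265]
orientation: [-0.001, -0.0, 1.0, 0.001]
wrist_force: [-0.8, 0.2, -1.0]
finger_gap: 0.0641
grip_force: 0.0
```

Emit:
drive_tool(series=[[[0,0,0,0,0,0],[0,0,0,0,0,0],[0,0,0,0,0,0],[0,0,0,0,0,0],[0,0,-0.1,0,0,0],[0,0,-0.4,0,0,0],[0,0,-0.4,0,0,0],[0,0,-0.4,0,0,0],[0,0,-0.39,0,0,0],[0,0,0,0,0,0],[0,0,0,0,0,0]]], jaw=-1)

```text
clock: 34.5
tcp_pos: [0.5014, -0.1409, 0.2301]
orientation: [-0.0, -0.0, 1.0, 0.0]
wrist_force: [-0.8, -0.5, -2.5]
finger_gap: 0.0514
grip_force: 37.1
```

Emit:
drive_tool(series=[[[-0.13,0.452,0,0,0,0],[-0.13,0.452,0,0,0,0],[-0.13,0.452,0,0,0,0],[-0.13,0.452,0,0,0,0],[-0.13,0.452,0,0,0,0],[-0.13,0.452,0,0,0,0],[0,0,0,0,0,0],[0,0,0.3,0,0,0],[0,0,0.3,0,0,0],[0,0,0.25,0,0,0],[0,0,0.2,0,0,0],[0,0,0.09,0,0,0],[0,0,0,0,0,0],[0,0,0,0,0,0],[0,0,0.015,0,0,0],[0,0,0.015,0,0,0],[0,0,0,0,0,0]]])

```text
clock: 36.62
tcp_pos: [0.5954, 0.1844, 0.0899]
orientation: [0.0, -0.0, 1.0, -0.0]
wrist_force: [-0.1, -0.9, -0.6]
finger_gap: 0.0513
grip_force: 37.5
```

Emit:
drive_tool(series=[[[0,0,0.01,0,0,0],[0,0,0,0,0,0],[0,0,0,0,0,0]]])

```text
clock: 37.0
tcp_pos: [0.5955, 0.1844, 0.0895]
orientation: [0.0, -0.0, 1.0, 0.0]
wrist_force: [-2.3, -0.7, 5.5]
finger_gap: 0.0512
grip_force: 37.8
```

Emit:
drive_tool(series=[[[0,0,0,0,0,0],[0,0,0,0,0,0],[0,0,0,0,0,0],[0,0,0,0,0,0],[0,0,-0.2,0,0,0],[0,0,-0.45,0,0,0],[0,0,-0.5,0,0,0],[0,0,0,0,0,0]]], jaw=0.5)

```text
clock: 38.0
tcp_pos: [0.5984, 0.1849, 0.2328]
orientation: [0.005, -0.0, 1.0, 0.001]
wrist_force: [-0.3, -0.6, -0.2]
finger_gap: 0.0639
grip_force: 0.0
```

```bash
python3 jars.py
```

```text
[0.669 0.116] d 52; [ 0.665 -0.029] d 51; [ 0.615 -0.359] d 66; [0.59  0.183] d 43; [ 0.511 -0.262] d 66; [ 0.514 -0.356] d 54; [ 0.424 -0.364] d 54; [ 0.42  -0.165] d 42; [ 0.421 -0.269] d 42; 
 38.05 [0.5971 0.1847 0.2296] [ 0.17  0.41  0.16  1.31 -0.    0.17]
```

Emit:
drive_tool(series=[[[0.071,-0.449,0,0,0,0],[0.071,-0.449,0,0,0,0],[0.071,-0.449,0,0,0,0],[0.071,-0.449,0,0,0,0],[0.071,-0.449,0,0,0,0],[0.071,-0.449,0,0,0,0],[0.071,-0.449,0,0,0,0],[0.071,-0.449,0,0,0,0],[0.071,-0.449,0,0,0,0],[0.071,-0.449,0,0,0,0],[0,0,0,0,0,0],[0,0,0.3,0,0,0],[0,0,0.3,0,0,0],[0,0,0.2,0,0,0],[0,0,0,0,0,0],[0,0,0,0,0,0]]])

```text
clock: 40.05
tcp_pos: [0.5105, -0.3539, 0.1311]
orientation: [0.0, -0.0, 1.0, 0.0]
wrist_force: [0.4, 0.1, -0.7]
finger_gap: 0.0641
grip_force: 0.0
```

```bash
python3 jars.py; python3 - <<'E'
from h import *
c,im=snap("wrist","w5.png"); hsv=cv2.cvtColor(im,cv2.COLOR_RGB2HSV)
m=cv2.inRange(hsv,(50,90,40),(75,255,255)); ys,xs=np.where(m); print(len(xs)); 
if len(xs): print("green right edge at z.08",ray2z(c,[[xs.max(),ys[xs.argmax()]]],.08))
E
```

```text
[0.669 0.116] d 52; [0.664 0.255] d 52; [ 0.665 -0.028] d 51; [ 0.615 -0.359] d 66; [0.597 0.184] d 52; [ 0.511 -0.262] d 66; [ 0.42  -0.165] d 42; [ 0.421 -0.27 ] d 42; 
 40.1 [ 0.5109 -0.3544  0.1318] [-0.74  0.45 -0.02  1.09 -0.   -0.74]
30857
green right edge at z.08 [[ 0.50956629 -0.41560733  0.08      ]]
```

Emit:
drive_tool(series=[[[0,0,0.3,0,0,0],[0,0,0.3,0,0,0],[0,0,0.26,0,0,0],[0,0,0,0,0,0]]])

```text
clock: 40.65
tcp_pos: [0.5091, -0.3534, 0.0261]
orientation: [-0.001, -0.0, 1.0, 0.001]
wrist_force: [-0.5, 0.2, -0.1]
finger_gap: 0.0641
grip_force: 0.0
```

Emit:
drive_tool(series=[[[0,0,0,0,0,0],[0,0,0,0,0,0],[0,0,0,0,0,0],[0,0,0,0,0,0],[0,0,-0.1,0,0,0],[0,0,-0.4,0,0,0],[0,0,-0.4,0,0,0],[0,0,-0.4,0,0,0],[0,0,-0.39,0,0,0],[0,0,0,0,0,0],[0,0,0,0,0,0]]], jaw=-1)

```text
clock: 42.02
tcp_pos: [0.51, -0.3542, 0.23]
orientation: [-0.0, -0.0, 1.0, 0.0]
wrist_force: [-0.2, 0.0, -1.5]
finger_gap: 0.0513
grip_force: 36.9
```

Emit:
drive_tool(series=[[[-0.01,0.46,0,0,0,0],[-0.01,0.46,0,0,0,0],[-0.01,0.46,0,0,0,0],[-0.01,0.46,0,0,0,0],[-0.01,0.46,0,0,0,0],[-0.01,0.46,0,0,0,0],[-0.01,0.46,0,0,0,0],[-0.01,0.46,0,0,0,0],[-0.01,0.46,0,0,0,0],[-0.01,0.46,0,0,0,0],[-0.01,0.46,0,0,0,0],[0,0,0,0,0,0],[0,0,0,0,0,0],[0,0,0.3,0,0,0],[0,0,0.3,0,0,0],[0,0,0.25,0,0,0],[0,0,0.2,0,0,0],[0,0,0,0,0,0],[0,0,0,0,0,0]]])

```text
clock: 44.4
tcp_pos: [0.5239, 0.2518, 0.105]
orientation: [0.0, 0.001, 1.0, -0.0]
wrist_force: [0.6, 0.6, -0.6]
finger_gap: 0.0513
grip_force: 37.3
```

Emit:
drive_tool(series=[[[0,0,0.08,0,0,0],[0,0,0.03,0,0,0],[0,0,0.025,0,0,0],[0,0,0,0,0,0],[0,0,0,0,0,0]]])

```text
clock: 45.02
tcp_pos: [0.5234, 0.2527, 0.0895]
orientation: [0.0, -0.0, 1.0, -0.0]
wrist_force: [-3.5, -1.4, 9.1]
finger_gap: 0.0513
grip_force: 37.9
```

Emit:
drive_tool(series=[[[0,0,0,0,0,0],[0,0,0,0,0,0],[0,0,0,0,0,0],[0,0,0,0,0,0],[0,0,-0.2,0,0,0],[0,0,-0.45,0,0,0],[0,0,-0.5,0,0,0],[0,0,0,0,0,0]]], jaw=0.5)

```text
clock: 46.02
tcp_pos: [0.5263, 0.2537, 0.2317]
orientation: [0.005, -0.0, 1.0, 0.002]
wrist_force: [0.2, -0.1, -0.8]
finger_gap: 0.064
grip_force: 0.0
```

```bash
python3 jars.py
```

```text
[0.669 0.116] d 52; [0.665 0.255] d 53; [ 0.665 -0.029] d 51; [ 0.615 -0.359] d 66; [0.597 0.184] d 52; [ 0.511 -0.262] d 66; [0.514 0.251] d 33; [ 0.424 -0.364] d 54; [ 0.42  -0.165] d 42; [ 0.421 -0.269] d 42; 
 46.075 [0.525  0.2533 0.2288] [ 0.31  0.33  0.03  1.27 -0.    0.31]
```

Emit:
drive_tool(series=[[[0.072,-0.4257,0,0,0,0],[0.072,-0.4257,0,0,0,0],[0.072,-0.4257,0,0,0,0],[0.072,-0.4257,0,0,0,0],[0.072,-0.4257,0,0,0,0],[0.072,-0.4257,0,0,0,0],[0.072,-0.4257,0,0,0,0],[0.072,-0.4257,0,0,0,0],[0.072,-0.4257,0,0,0,0],[0.072,-0.4257,0,0,0,0],[0.072,-0.4257,0,0,0,0],[0.072,-0.4257,0,0,0,0],[0,0,0,0,0,0],[0,0,0.3,0,0,0],[0,0,0.3,0,0,0],[0,0,0.2,0,0,0],[0,0,0,0,0,0],[0,0,0,0,0,0]]])

```text
clock: 48.32
tcp_pos: [0.42, -0.3598, 0.1305]
orientation: [-0.0, -0.0, 1.0, 0.0]
wrist_force: [0.5, -0.3, 0.9]
finger_gap: 0.0638
grip_force: 0.0
```

```bash
python3 jars.py; python3 - <<'E'
from h import *
c,im=snap("wrist","w6.png"); hsv=cv2.cvtColor(im,cv2.COLOR_RGB2HSV)
m=cv2.inRange(hsv,(50,90,40),(75,255,255)); n,l,st,ce=cv2.connectedComponentsWithStats(m)
for i in range(1,n):
    if st[i,4]>500:
        ys,xs=np.where(l==i); print(st[i],"right edge at z.08",ray2z(c,[[xs.max(),ys[xs.argmax()]]],.08))
E
```

```text
[0.669 0.116] d 52; [0.664 0.255] d 52; [ 0.665 -0.029] d 51; [ 0.615 -0.359] d 66; [0.597 0.184] d 52; [0.526 0.252] d 52; [ 0.511 -0.262] d 66; [ 0.441 -0.358] d 26; [ 0.42  -0.165] d 42; [ 0.421 -0.27 ] d 42; 
 48.375 [ 0.4203 -0.3603  0.1311] [-0.85  0.33 -0.21  1.03 -0.   -0.85]
[ 302   19   89   91 6391] right edge at z.08 [[ 0.31261624 -0.300469    0.08      ]]
[    0   211   183   183 19252] right edge at z.08 [[ 0.44040665 -0.42270658  0.08      ]]
[120 365  39  26 699] right edge at z.08 [[ 0.54375551 -0.45242449  0.08      ]]
```

Emit:
drive_tool(series=[[[0,0,0.3,0,0,0],[0,0,0.3,0,0,0],[0,0,0.26,0,0,0],[0,0,0,0,0,0]]])

```text
clock: 48.92
tcp_pos: [0.4188, -0.3591, 0.0257]
orientation: [-0.001, -0.0, 1.0, 0.001]
wrist_force: [0.7, 0.7, 0.1]
finger_gap: 0.0638
grip_force: 0.0
```

Emit:
drive_tool(series=[[[0,0,0,0,0,0],[0,0,0,0,0,0],[0,0,0,0,0,0],[0,0,0,0,0,0],[0,0,-0.1,0,0,0],[0,0,-0.4,0,0,0],[0,0,-0.4,0,0,0],[0,0,-0.4,0,0,0],[0,0,-0.39,0,0,0],[0,0,0,0,0,0],[0,0,0,0,0,0]]], jaw=-1)

```text
clock: 50.3
tcp_pos: [0.4194, -0.3598, 0.2292]
orientation: [-0.0, -0.0, 1.0, 0.0]
wrist_force: [-0.6, -0.5, -1.7]
finger_gap: 0.0512
grip_force: 37.4
```

Emit:
drive_tool(series=[[[-0.0997,0.437,0,0,0,0],[-0.0997,0.437,0,0,0,0],[-0.0997,0.437,0,0,0,0],[-0.0997,0.437,0,0,0,0],[-0.0997,0.437,0,0,0,0],[-0.0997,0.437,0,0,0,0],[-0.0997,0.437,0,0,0,0],[-0.0997,0.437,0,0,0,0],[-0.0997,0.437,0,0,0,0],[0,0,0,0,0,0],[0,0,0,0,0,0],[0,0,0.3,0,0,0],[0,0,0.3,0,0,0],[0,0,0.25,0,0,0],[0,0,0.2,0,0,0],[0,0,0,0,0,0],[0,0,0,0,0,0]]])

```text
clock: 52.42
tcp_pos: [0.5277, 0.1107, 0.1043]
orientation: [0.0, 0.001, 1.0, -0.0]
wrist_force: [0.5, -0.1, -1.5]
finger_gap: 0.0507
grip_force: 37.9
```

Emit:
drive_tool(series=[[[0,0,0.08,0,0,0],[0,0,0.03,0,0,0],[0,0,0.02,0,0,0],[0,0,0,0,0,0],[0,0,0,0,0,0]]])

```text
clock: 53.05
tcp_pos: [0.5273, 0.1117, 0.0891]
orientation: [0.0, -0.0, 1.0, -0.0]
wrist_force: [-3.1, -1.0, 5.5]
finger_gap: 0.0514
grip_force: 38.3
```

Emit:
drive_tool(series=[[[0,0,0,0,0,0],[0,0,0,0,0,0],[0,0,0,0,0,0],[0,0,0,0,0,0],[0,0,-0.2,0,0,0],[0,0,-0.45,0,0,0],[0,0,-0.5,0,0,0],[0,0,0,0,0,0]]], jaw=0.4)

```text
clock: 54.05
tcp_pos: [0.5305, 0.1119, 0.2315]
orientation: [0.005, -0.0, 1.0, 0.0]
wrist_force: [-0.3, -0.1, 0.1]
finger_gap: 0.0599
grip_force: 0.0
```

Emit:
drive_tool(series=[[[0.093,0.41,0,0,0,0],[0.093,0.41,0,0,0,0],[0.093,0.41,0,0,0,0],[0.093,0.41,0,0,0,0],[0.093,0.41,0,0,0,0],[0.093,0.41,0,0,0,0],[0,0,0,0,0,0],[0,0,0,0,0,0],[0,0,0,0,0,0]]])

```text
clock: 55.18
tcp_pos: [0.4607, 0.4057, 0.2257]
orientation: [-0.0, 0.001, 1.0, -0.0]
wrist_force: [0.8, 0.3, -0.8]
finger_gap: 0.0597
grip_force: 0.0
```

```bash
python3 jars.py; python3 - <<'E'
from h import *
c,im=snap("wrist","w7.png"); s=env.get_state(); print(s["tcp_pos"],s["orientation"].round(4))
hsv=cv2.cvtColor(im,cv2.COLOR_RGB2HSV); m=cv2.inRange(hsv,(22,150,60),(35,255,255))
m=cv2.morphologyEx(m,cv2.MORPH_CLOSE,np.ones((15,15)))
n,l,st,ce=cv2.connectedComponentsWithStats(m); i=1+st[1:,4].argmax()
cn=max(cv2.findContours((l==i).astype('uint8'),0,2)[0],key=cv2.contourArea)
w=ray2z(c,cn[:,0,:],.098)[:,:2]*1000; r=cv2.minAreaRect(w.astype('float32')); print(st[i],r,cv2.boxPoints(r).round(1).tolist())
snap("top","top2.png")
E
```

```text
[0.669 0.116] d 52; [0.665 0.255] d 53; [ 0.665 -0.029] d 51; [ 0.615 -0.359] d 66; [0.597 0.184] d 52; [0.531 0.112] d 51; [0.526 0.252] d 52; [ 0.511 -0.262] d 66; [ 0.42  -0.165] d 42; [ 0.421 -0.27 ] d 42; 
 55.225 [0.4608 0.4057 0.2259] [ 0.59  0.39  0.12  1.3  -0.    0.59]
[0.46090507 0.40572114 0.22604908] [-0.e+00  9.e-04  1.e+00 -1.e-04]
[ 254  122   60  147 4951] ((458.4420166015625, 408.8294372558594), (30.02749252319336, 128.92393493652344), 79.77689361572266) [[392.29998779296875, 405.5], [519.2000122070312, 382.6000061035156], [524.5, 412.20001220703125], [397.70001220703125, 435.0]]
```

View pics/w7.png

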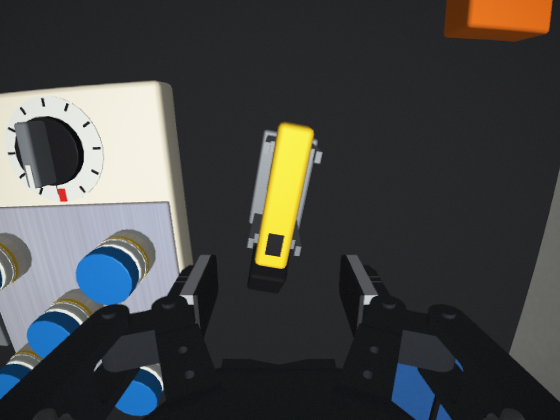

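View pics/top2.png

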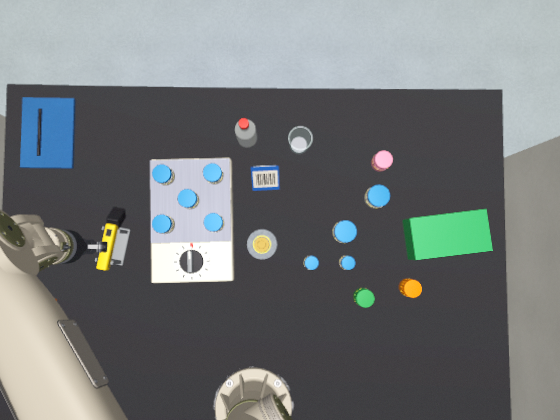

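All five jars stand on the pan, the weight is on the mat, and the pointer is at the mark. The scanner handle is at (285,195): centre (.458,.409), yaw -10.2°, with the head away from the robot.

Emit:
drive_tool(series=[[[-0.04,0.014,0,0,0,0],[0,0,0,0,0,0.0567],[0,0,0.25,0,0,0],[0,0,0.25,0,0,0],[0,0,0.25,0,0,0],[0,0,0.2,0,0,0],[0,0,0.15,0,0,0],[0,0,0.13,0,0,0],[0,0,0,0,0,0],[0,0,0,0,0,0],[0,0,0,0,0,0]]])

```text
clock: 56.7
tcp_pos: [0.4659, 0.409, 0.0795]
orientation: [0.001, 0.089, 0.996, 0.001]
wrist_force: [-0.1, 0.4, -0.4]
finger_gap: 0.0597
grip_force: 0.0
```

Emit:
drive_tool(series=[[[0,0,0,0,0,0],[0,0,0,0,0,0],[0,0,0,0,0,0],[0,0,0,0,0,0],[0,0,0,0,0,0],[0,0,0,0,0,0],[0,0,0,0,0,0]]], jaw=-1, grip_force=70)

```text
clock: 57.58
tcp_pos: [0.4656, 0.4088, 0.0792]
orientation: [0.001, 0.089, 0.996, 0.0]
wrist_force: [-0.3, -1.0, 6.3]
finger_gap: 0.0284
grip_force: 69.8
```

Emit:
drive_tool(series=[[[0,0,-0.1,0,0,0],[0,0,-0.2,0,0,0],[0,0,-0.3,0,0,0],[0,0,-0.3,0,0,0],[0,0,-0.3,0,0,0],[0,0,-0.1,0,0,0],[0,0,0,0,0,0],[0,0,0,0,0,-0.0347],[0,0,0,0,0,-0.0347],[0,0,0,0,0,0],[0,0,0,0,0,0]]])

```text
clock: 58.95
tcp_pos: [0.4647, 0.4082, 0.2331]
orientation: [-0.001, -0.019, 1.0, -0.001]
wrist_force: [-0.0, 0.6, -1.7]
finger_gap: 0.029
grip_force: 69.1
```

Emit:
drive_tool(series=[[[-0.0108,-0.4123,0,0,0,0],[-0.0108,-0.4123,0,0,0,0],[-0.0108,-0.4123,0,0,0,0],[-0.0108,-0.4123,0,0,0,0],[-0.0108,-0.4123,0,0,0,0],[-0.0108,-0.4123,0,0,0,0],[-0.0108,-0.4123,0,0,0,0],[-0.0108,-0.4123,0,0,0,0],[-0.0108,-0.4123,0,0,0,0],[0,0,0,0,0,0],[0,0,0,0,0,0],[0,0,0,0,0,0]]])

```text
clock: 60.45
tcp_pos: [0.4944, -0.0348, 0.2343]
orientation: [-0.0, -0.021, 1.0, 0.0]
wrist_force: [0.0, -0.3, -1.6]
finger_gap: 0.0289
grip_force: 69.8
```

```bash
python3 - <<'E'
from h import *
c,im=snap("wrist","w8.png"); s=env.get_state(); print(s["tcp_pos"],s["orientation"].round(4),s["finger_gap"])
hsv=cv2.cvtColor(im,cv2.COLOR_RGB2HSV); m=cv2.inRange(hsv,(22,150,60),(35,255,255))
m=cv2.morphologyEx(m,cv2.MORPH_CLOSE,np.ones((15,15))); z=s["tcp_pos"][2]+.0188
n,l,st,ce=cv2.connectedComponentsWithStats(m); i=1+st[1:,4].argmax()
cn=max(cv2.findContours((l==i).astype('uint8'),0,2)[0],key=cv2.contourArea)
w=ray2z(c,cn[:,0,:],z)[:,:2]*1000; r=cv2.minAreaRect(w.astype('float32')); print(st[i],r)
a=viewer.read_camera("side"); print("top");c,im=snap("top"); 
top=im[130:300,200:340]; sd=a[100:420,120:400]
o=np.zeros((560,800,3),'uint8'); o[:486,:400]=cv2.resize(top,(400,486)); o[:457,400:]=cv2.resize(sd,(400,457)); cv2.imwrite("pics/c8.png",o[:,:,::-1])
E
```

```text
[ 0.49454362 -0.03474459  0.2344263 ] [-1.000e-04 -2.080e-02  9.998e-01  0.000e+00] 0.028894231961179916
[  239   126    81   236 16844] ((473.8681640625, -35.49639892578125), (102.17494201660156, 29.027301788330078), 2.245134115219116)
top
```

View pics/c8.png

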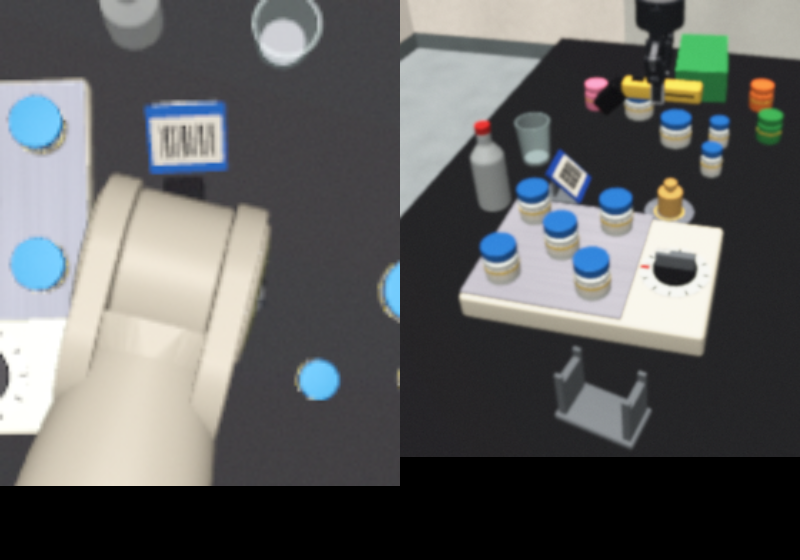

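View pics/w8.png

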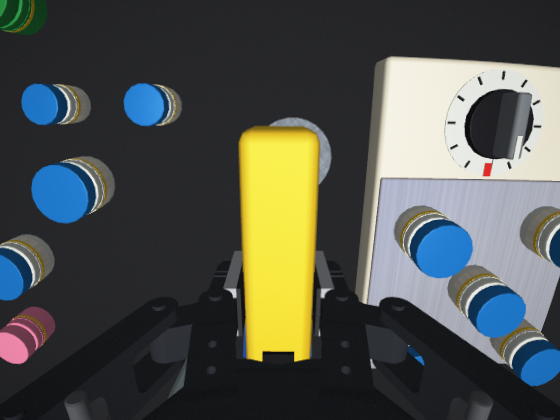

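The scanner is held level at (280,240) in the wrist view, head towards the label, and its rear end fits the plan. I'm going down to the reading pose and holding there.

Emit:
drive_tool(series=[[[0,0,0.2,0,0,0],[0,0,0.2,0,0,0],[0,0,0.15,0,0,0],[0,0,0.1,0,0,0],[0,0,0.05,0,0,0],[0,0,0,0,0,0],[0,0,0,0,0,0],[0,0,0,0,0,0],[0,0,0,0,0,0]]])

```text
clock: 61.72
tcp_pos: [0.4949, -0.036, 0.1508]
orientation: [0.0, -0.02, 1.0, -0.0]
wrist_force: [0.3, -0.5, -1.5]
finger_gap: 0.0293
grip_force: 69.9
```

```bash
python3 - <<'E'
from h import *
s=env.get_state(); q=s["orientation"]; T=Ro.from_quat([q[1],q[2],q[3],q[0]]).as_matrix()
# scanner frame in tool: x_s=-x_t, y_s=y_t, z_s=-z_t
S=T@np.diag([-1,1,-1]); o=s["tcp_pos"]-S@[.0071,0,.0092]; f=o+S@[.1753,0,-.0963]; v=S@[.7071,0,-.7071]
print(o,f,f-[.6632,-.029,.045],v, "angle",np.degrees(np.arccos(v@np.array([np.cos(.04),np.sin(.04),-1])/2**.5)))
cv2.imwrite("pics/c9.png",cv2.resize(viewer.read_camera("side")[90:260,180:400,::-1],(700,541),interpolation=cv2.INTER_CUBIC))
E
```

```text
[ 0.48782141 -0.03627341  0.14162568] [ 0.66304497 -0.02930056  0.04543908] [-0.00015503 -0.00030056  0.00043908] [ 0.70700108  0.02804772 -0.7066425 ] angle 0.2540443092547798
```

View pics/c9.png

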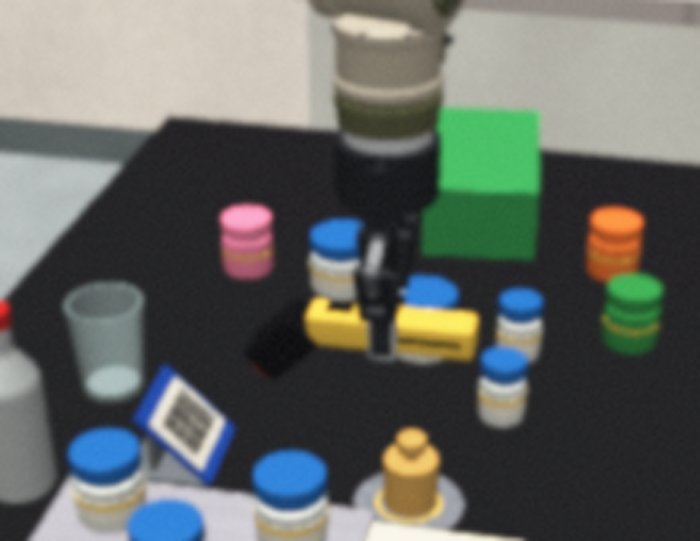

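Side view: the head (280,340) faces the label (190,420), square along its normal. Holding.

Emit:
drive_tool(series=[[[0,0,0,0,0,0],[0,0,0,0,0,0],[0,0,0,0,0,0],[0,0,0,0,0,0],[0,0,0,0,0,0],[0,0,0,0,0,0],[0,0,0,0,0,0],[0,0,0,0,0,0],[0,0,0,0,0,0],[0,0,0,0,0,0],[0,0,0,0,0,0],[0,0,0,0,0,0],[0,0,0,0,0,0],[0,0,0,0,0,0],[0,0,0,0,0,0],[0,0,0,0,0,0],[0,0,0,0,0,0],[0,0,0,0,0,0],[0,0,0,0,0,0],[0,0,0,0,0,0]]])

```text
clock: 64.28
tcp_pos: [0.4947, -0.0359, 0.1505]
orientation: [0.0, -0.02, 1.0, -0.0]
wrist_force: [-0.3, -0.2, -1.6]
finger_gap: 0.0292
grip_force: 69.9
```

Emit:
drive_tool(series=[[[0,0,0,0,0,0],[0,0,0,0,0,0],[0,0,0,0,0,0],[0,0,0,0,0,0],[0,0,0,0,0,0],[0,0,0,0,0,0],[0,0,0,0,0,0],[0,0,0,0,0,0],[0,0,-0.1,0,0,0],[0,0,-0.2,0,0,0],[0,0,-0.2,0,0,0],[0,0,-0.2,0,0,0],[0,0,0,0,0,0]]])

```text
clock: 65.9
tcp_pos: [0.4961, -0.0362, 0.237]
orientation: [0.002, -0.02, 1.0, -0.001]
wrist_force: [-0.2, -0.4, -2.6]
finger_gap: 0.029
grip_force: 69.9
```

Emit:
drive_tool(series=[[[0.0108,0.4123,0,0,0,0],[0.0108,0.4123,0,0,0,0],[0.0108,0.4123,0,0,0,0],[0.0108,0.4123,0,0,0,0],[0.0108,0.4123,0,0,0,0],[0.0108,0.4123,0,0,0,0],[0.0108,0.4123,0,0,0,0],[0.0108,0.4123,0,0,0,0],[0.0108,0.4123,0,0,0,0],[0,0,0,0,0,0],[0,0,0,0,0,0.0347],[0,0,0,0,0,0.0347],[0,0,0,0,0,0],[0,0,0,0,0,0],[0,0,0,0,0,0]]])

```text
clock: 67.78
tcp_pos: [0.4653, 0.4082, 0.2343]
orientation: [-0.0, 0.089, 0.996, -0.0]
wrist_force: [-0.1, -0.0, -2.0]
finger_gap: 0.0289
grip_force: 70.0
```

Emit:
drive_tool(series=[[[0,0,0.25,0,0,0],[0,0,0.25,0,0,0],[0,0,0.25,0,0,0],[0,0,0.15,0,0,0],[0,0,0.1,0,0,0],[0,0,0,0,0,0],[0,0,0,0,0,0],[0,0,0,0,0,0]]])

```text
clock: 68.78
tcp_pos: [0.4658, 0.409, 0.1156]
orientation: [0.001, 0.089, 0.996, 0.001]
wrist_force: [0.3, -0.2, -1.8]
finger_gap: 0.029
grip_force: 70.2
```

Position matches the grasp pose to within 0.3 mm. Lowering into the saddles.

Emit:
drive_tool(series=[[[0,0,0.1,0,0,0],[0,0,0.1,0,0,0],[0,0,0.05,0,0,0],[0,0,0.03,0,0,0],[0,0,0.015,0,0,0],[0,0,0,0,0,0],[0,0,0,0,0,0]]])

```text
clock: 69.65
tcp_pos: [0.4655, 0.4087, 0.0792]
orientation: [0.0, 0.089, 0.996, 0.0]
wrist_force: [-0.0, -0.6, -3.1]
finger_gap: 0.0291
grip_force: 70.4
```

Emit:
drive_tool(series=[[[0,0,0.005,0,0,0],[0,0,0,0,0,0],[0,0,0,0,0,0]]])

```text
clock: 70.03
tcp_pos: [0.4655, 0.4088, 0.0792]
orientation: [0.0, 0.089, 0.996, 0.0]
wrist_force: [-1.8, -0.7, 5.3]
finger_gap: 0.029
grip_force: 71.0
```

Emit:
drive_tool(series=[[[0,0,0,0,0,0],[0,0,0,0,0,0],[0,0,0,0,0,0],[0,0,0,0,0,0],[0,0,0,0,0,0],[0,0,-0.2,0,0,0],[0,0,-0.4,0,0,0],[0,0,-0.4,0,0,0],[0,0,-0.3,0,0,0],[0,0,0,0,0,0],[0,0,0,0,0,0],[0,0,0,0,0,0]]], jaw=0.4)

```text
clock: 71.53
tcp_pos: [0.4645, 0.4081, 0.2327]
orientation: [-0.001, 0.089, 0.996, -0.001]
wrist_force: [-0.2, -0.2, -0.3]
finger_gap: 0.0598
grip_force: 0.0
```

```bash
python3 jars.py; python3 - <<'E'
from h import *
c,im=snap("wrist"); 
hsv=cv2.cvtColor(im,cv2.COLOR_RGB2HSV); m=cv2.inRange(hsv,(22,150,60),(35,255,255))
m=cv2.morphologyEx(m,cv2.MORPH_CLOSE,np.ones((15,15)))
n,l,st,ce=cv2.connectedComponentsWithStats(m); i=1+st[1:,4].argmax()
cn=max(cv2.findContours((l==i).astype('uint8'),0,2)[0],key=cv2.contourArea)
w=ray2z(c,cn[:,0,:],.098)[:,:2]*1000; print(cv2.minAreaRect(w.astype('float32')))
a=viewer.read_camera("side")
cv2.imwrite("pics/c10.png",cv2.resize(a[100:420,120:450,::-1],(610,590),interpolation=cv2.INTER_CUBIC))
E
```

```text
[0.669 0.116] d 52; [0.664 0.255] d 52; [ 0.665 -0.029] d 51; [ 0.615 -0.359] d 66; [0.597 0.184] d 52; [0.531 0.112] d 51; [0.526 0.252] d 52; [ 0.511 -0.262] d 66; [ 0.42  -0.165] d 42; [ 0.421 -0.27 ] d 42; 
 71.575 [0.4645 0.4081 0.2327] [ 0.59  0.4   0.15  1.32 -0.    0.77]
((458.826171875, 409.6523132324219), (29.668582916259766, 128.81063842773438), 79.5467300415039)
```

View pics/c10.png

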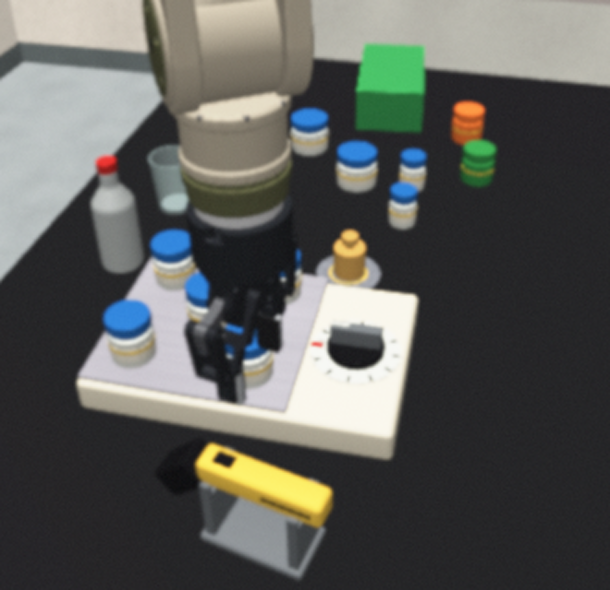

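The scanner is back in its rest at (265,490), everything else is in place, and the gripper is clear. Handing in.

```bash
python3 -c "
from h import *
print(order.hand_in())"
```

```text
the job is handed in; nothing more can be done
None
```

I handed the job in at about 72 s of the 210 s: the weight is on its mat, the tare knob at zero, all five middle jars on the pan, the label scanned with a hold of over 3 s, and the scanner back in its rest; `order.hand_in()` returned no verdict, so the judged result is not known.

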